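# Make up two control-panel kits

### The job

Make up two control-panel kits from the stock in the light grey tray: the red emergency stop, the green push button and the black selector switch go into the blue tray, the blue push button and the amber lamp into the yellow tray. Set each one down, without dropping it, so that it stands upright on the tray floor, one to a cell (any free cell of its tray will do). Leave the white push button standing in the stock tray.

Things in the scene. Friction and masses are not known exactly. Their poses are not given: they have to be found in the camera images.
- estop: Emergency stop, red mushroom head. Stands upright: grey contact block 28 (x) by 36 (y) by 32 mm high, narrower collar and barrel up to 52 mm, then a yellow neck, then the red head, diameter 40 mm, its upright rim from 64 to 79 mm above the underside (grip here), domed up to 84 mm. 60 to 115 g. Origin: centre of its underside; z up through the round head.
- start_button: Green flush push button. Stands upright: grey contact block 28 (x) by 36 (y) by 32 mm high, narrower collar and barrel up to 52 mm, then a round bright metal bezel, diameter 29 mm, from 52 to 66 mm above the underside (grip here), with a flat green button up to 68 mm. 60 to 115 g. Origin: centre of its underside; z up through the round head.
- selector: Black selector switch. Stands upright: grey contact block 28 (x) by 36 (y) by 32 mm high, narrower collar and barrel up to 52 mm, then a round black bezel, diameter 29 mm, from 52 to 66 mm above the underside (grip here), with a black bar handle 26 by 9 mm with a white mark, up to 80 mm. 60 to 115 g. Origin: centre of its underside; z up through the round head.
- reset_button: Blue raised push button. Stands upright: grey contact block 28 (x) by 36 (y) by 32 mm high, narrower collar and barrel up to 52 mm, then a round bright metal bezel, diameter 29 mm, from 52 to 66 mm above the underside (grip here), with a blue button 23 mm in diameter up to 76 mm. 60 to 115 g. Origin: centre of its underside; z up through the round head.
- lamp: Amber indicator lamp. Stands upright: grey contact block 28 (x) by 36 (y) by 32 mm high, narrower collar and barrel up to 52 mm, then a round black bezel, diameter 29 mm, from 52 to 66 mm above the underside (grip here), with an amber domed lens 25 mm in diameter up to 79 mm. 60 to 115 g. Origin: centre of its underside; z up through the round head.
- white_button: White flush push button; it is not wanted in these kits. Stands upright: grey contact block 28 (x) by 36 (y) by 32 mm high, narrower collar and barrel up to 52 mm, then a round bright metal bezel, diameter 29 mm, from 52 to 66 mm above the underside (grip here), with a flat white button up to 68 mm. 60 to 115 g. Origin: centre of its underside; z up through the round head.
- blue_tray: Blue kit tray. Divided tray fixed to the bench, 214 (x) by 74 mm (y), walls 28 mm high and 4 mm thick, floor 4 mm thick. Three square cells, 66 mm inside, centred at x = -70, 0 and +70, y = 0 mm in its frame. Origin: centre of its underside; z up. Empty at the start.
- yellow_tray: Yellow kit tray. Divided tray fixed to the bench, 144 (x) by 74 mm (y), walls 28 mm high and 4 mm thick, floor 4 mm thick. Two square cells, 66 mm inside, centred at x = -35 and +35, y = 0 mm in its frame. Origin: centre of its underside; z up. Empty at the start.
- stock_tray: Light grey stock tray. Divided tray fixed to the bench, 214 (x) by 144 mm (y), walls 28 mm high and 4 mm thick, floor 4 mm thick. Six square cells, 66 mm inside, centred at x = -70, 0 and +70, y = -35 and +35 mm in its frame. Origin: centre of its underside; z up. At the start each cell holds one of the six devices, upright, within 4 mm of the cell centre.
Things that resemble listed ones, but are neither listed nor needed, are in the scene too. Leave any pink look-alike of the selector alone.

How it is judged:
By the outcome, as a careful person would: the job done as asked, in the order asked, and still so for the second after the job is handed in, with the robot touching nothing.
It also fails if it takes over 128 s, if anything falls off the work surface, if the arm or the gripper's body presses on something with over 40 N, if the wrist force passes 120 N, or if a joint passes its speed limit or range.

### The arm

A 6-joint arm with a two-finger parallel gripper is mounted at the origin on the work surface. World frame = base frame: x ahead of the robot, y to its left, z up, the work surface at z = 0. Lengths are in m, angles in rad, forces in N, time in s.
With the tool pointing down it reaches from about 0.25 to 0.8 m from the base axis. Payload 3.9 kg.
Tool frame: the origin (TCP) lies between the finger pads; the fingertips stand 14 mm ahead of it and the grasp point (between the pads) lies 5 mm behind it (r.tcp_to_tips is the z of the fingertips in the tool frame, in m); z points along the fingers, y is the line along which they close (so a half turn about z gives the same grasp; the last joint's range is limited). The gripper opens to 85 mm and grips with 20 to 120 N. Pads are 22 mm wide; open, the fingers measure 114 mm over their backs; the gripper's body (76 mm by 85 mm) begins 54 mm behind the grasp point. The pads swing forward as they close: fully open they stand 13 mm farther back than shut.
Start: joints at [1.227, 0.26, -0.138, 1.173, 0, 1.571], TCP at [0.177, 0.494, 0.214] pointing down, gripper open.
Joint ranges: [-2.78, 2.78], [-0.83, 1.72], [-1.28, 1.37], [-1.9, 2.12], [-1.57, 1.48], [-3.14, 3.14]. Speed limits (rad/s): [2.57, 2.57, 3.14, 3.14, 3.14, 3.14].

### API

Orientations are given as [roll, pitch, yaw] about the fixed x, y, z axes, in that order (R = Rz(yaw) Ry(pitch) Rx(roll)).
In Python, from rig import r gives the robot as it stands.
- The arm moves only by the shell command python3 -m pendant 'ROWS' [FORCE]. ROWS is JSON, one flat list of numbers, 5 for each row, row after row: the opening, from 0 (shut) to 1 (fully open), then the shift along the tool's x, y, z in cm, then the turn about the tool's z in rad. A call has 1 to 20 rows; each row shifts and turns the commanded pose from where the row before left it, along the tool's axes as they then stand; what a row does not reach is not made up. A row lasts 1/12 s, in which the tool goes at most 41.7 mm and 7.16 degrees, less where a joint would pass 70% of its speed; a pose out of reach is approached as far as the arm can. A call is refused whole if a number of a shift passes 4.17 or a number of a turn 0.125, either way. A call with a gripper value outside its range is refused whole. The fingers move at their own pace and stop on an object; FORCE is the grip in N (left out, the last holds). Time passes only in rows, so rows that do not move let the fingers close. It gives the time, the measured TCP pose, the force, the opening and the grip force at its end, in the units of the state.
- r.state(): the state, without advancing time (a new reading comes with each control period).
- r.snapshot(name): name is "scene" or "top"; returns the picture (480x640x3 uint8, blue, green, red); there is no depth.
- r.camera_model(name): a dict with "vfov" (degrees; the focal length in pixels is half the picture's height over the tangent of half this angle, whatever the lens; pixels are square), "cx", "cy" (the principal point, pixels), "D" ([k1, k2, p1, p2, k3] as OpenCV has them; the pictures are not rectified), "rvec" (rotation vector, rad) and "tvec" (3), from world to camera coordinates, as OpenCV has them. Camera axes: x right, y down, z forward; pixel columns grow to the right and rows downward; lengths in m; the calibration is good to about 2 mm. A picture is of the moment at which its call begins. camera_model takes no time and is no camera call.
- r.close_job(): hands the job in; it is judged then, once.
The state is a dict: "clock": time; "joint_positions": joint angles; "joint_velocities": joint speeds; "joint_efforts": joint torques, N m; "position": TCP position; "tool_rot": TCP orientation; "ft_force": force on the tool from outside, world axes, zero at the start; "moment": the same for the moment, N m; "grip_width": opening from 0.0 (shut) to 1.0 (fully open); "finger_force": force on a finger pad.
Only numpy, scipy, OpenCV 4.12 (cv2) and the standard library are available. Lean on these libraries where they do the work, as an engineer would, in place of code of your own. Each camera call takes 0.05 s, during which the arm holds its last target. There are 200 camera calls.

## Working session

There is one attempt and no reset: what is moved stays moved. The work goes in short steps, Python scripts to look and compute and a shell command to move; the robot and the scene stay as the last step left them, time stands still between calls to the robot, and variables do not carry over. Pictures are saved under pics/ and viewed, at most 14 in all, crops included, and the job is handed in when it is done.

```bash
mkdir -p pics; ls; python3 - <<'E'
from rig import r
import cv2
for n in("scene","top"):
    cv2.imwrite(f"pics/{n}0.png",r.snapshot(n)); print(n,r.camera_model(n))
print(r.state(), r.tcp_to_tips)
E
```

```text
pics
scene {'vfov': 42.74254369503995, 'cx': 315.08657157112276, 'cy': 236.4913475952279, 'D': array([-0.03955338,  0.        ,  0.        ,  0.        ,  0.        ]), 'rvec': array([ 2.08282279,  0.73071343, -0.35946365]), 'tvec': array([-0.36778891, -0.13925735,  1.39034506])}
top {'vfov': 44.19476973754197, 'cx': 312.8467767193612, 'cy': 235.1071321853389, 'D': array([-0.00205907,  0.        ,  0.        ,  0.        ,  0.        ]), 'rvec': array([ 2.03600149, -2.1847027 ,  0.24463412]), 'tvec': array([0.00547406, 0.49720103, 1.05104271])}
{'clock': 0.1, 'joint_positions': array([ 1.22700354e+00,  2.60643562e-01, -1.39221522e-01,  1.17268204e+00,
       -3.18214292e-05,  1.57078125e+00]), 'joint_velocities': array([ 9.48955990e-04, -1.78952848e-03,  4.24554441e-03, -4.71360655e-04,
       -5.27479375e-05,  1.88114111e-05]), 'joint_efforts': array([-8.82847689e-04, -4.06509125e+01,  2.54527384e+01,  1.00774592e-02,
       -5.13273494e-05, -9.01615039e-06]), 'position': array([0.17675656, 0.49368773, 0.21344193]), 'tool_rot': array([-3.13984186e+00,  3.17949835e-05,  2.79781500e+00]), 'ft_force': array([-0.61094513,  0.06137055, -0.24617525]), 'moment': array([ 0.0060049 , -0.03591765, -0.02319833]), 'finger_force': 0.0, 'grip_width': 0.9995008956576414} 0.014
```

View pics/top0.png

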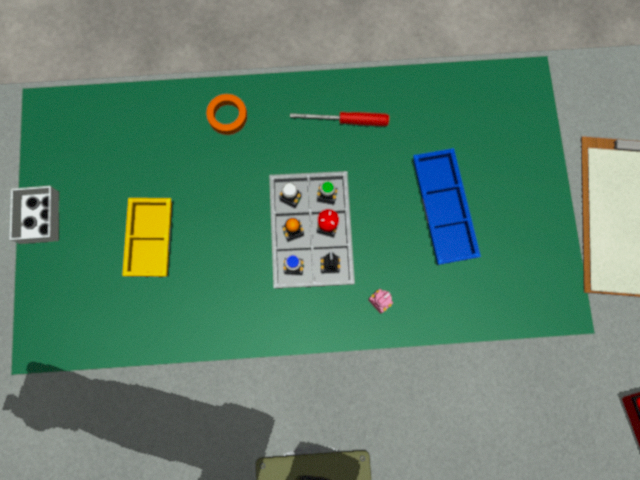

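View pics/scene0.png

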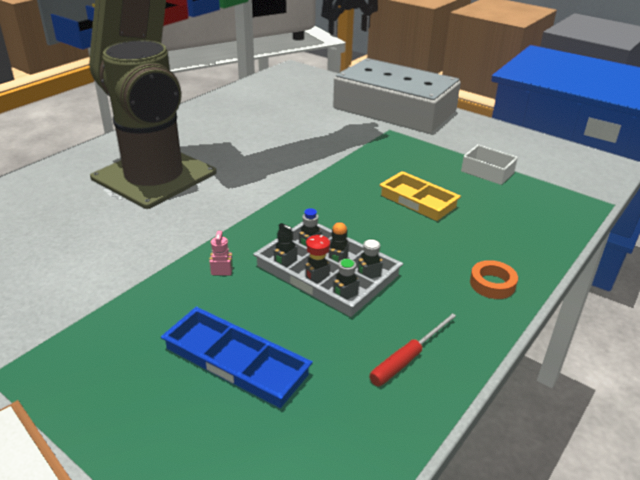

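The look-alikes, with top-view pixels:
- **Red:** estop (328,221); the screwdriver handle (365,119) is not it.
- **Green:** green button (327,188), against the green mat.
- **Black:** selector (330,262); the pink look-alike (381,300) and the dark holes in the white box (35,215) are not it.
- **Blue:** reset button (293,263); the blue tray is not it.
- **Amber:** lamp (292,227); the orange ring (226,113) is not it.
- **White:** white button (289,190), which stays where it is.

Next I'll measure heads and trays and check the choice in one crop.

```bash
cat > h.py <<'E'
import cv2,numpy as np
from rig import r
def cam(n):
    m=r.camera_model(n); f=240/np.tan(np.radians(m['vfov'])/2)
    return np.array([[f,0,m['cx']],[0,f,m['cy']],[0,0,1]]),m['D'],cv2.Rodrigues(m['rvec'])[0],m['tvec']
def ray(n,px,z):
    K,D,R,t=cam(n)
    p=cv2.undistortPoints(np.array(px,float).reshape(-1,1,2),K,D).reshape(-1,2)
    d=np.c_[p,np.ones(len(p))]@R; o=-R.T@t
    return o+d*((z-o[2])/d[:,2])[:,None]
def proj(n,P):
    K,D,R,t=cam(n)
    return cv2.projectPoints(np.array(P,float).reshape(-1,1,3),cv2.Rodrigues(R)[0],t,K,D)[0].reshape(-1,2)
def blob(im,lo,hi,box):
    x0,y0,x1,y1=box; m=cv2.inRange(cv2.cvtColor(im,cv2.COLOR_BGR2HSV),lo,hi)
    k=np.zeros_like(m); k[y0:y1,x0:x1]=m[y0:y1,x0:x1]
    c,_=cv2.findContours(k,cv2.RETR_EXTERNAL,cv2.CHAIN_APPROX_NONE)
    return max(c,key=cv2.contourArea)
E
python3 - <<'E'
from h import *
im=cv2.imread('pics/top0.png')
S=(262,165,360,292)
for n,lo,hi,b,z in [('estop',(0,150,100),(8,255,255),S,.083),('green',(50,170,120),(70,255,255),(315,176,340,200),.072),
  ('blue',(108,150,100),(130,255,255),S,.080),('lamp',(9,150,120),(20,255,255),S,.078),('white',(0,0,215),(180,40,255),(275,178,303,203),.072),
  ('black',(0,0,0),(180,255,50),(318,248,343,275),.07)]:
    c=blob(im,lo,hi,b); (u,v),rad=cv2.minEnclosingCircle(c); M=cv2.moments(c)
    q=(M['m10']/M['m00'],M['m01']/M['m00']) if M['m00'] else (u,v)
    print(n,cv2.contourArea(c),np.round(q,1),round(rad,1),ray('top',[q],z).round(4)[0])
for n,lo,hi,b in [('yt',(20,120,80),(32,255,255),(100,180,190,290)),('bt',(100,150,60),(125,255,255),(400,140,490,270)),('st',(0,0,120),(180,40,255),S)]:
    q=cv2.boxPoints(cv2.minAreaRect(blob(im,lo,hi,b))); P=ray('top',q,.028)
    print(n,P[:,:2].mean(0).round(4),np.linalg.norm(P[1]-P[0]).round(3),np.linalg.norm(P[2]-P[1]).round(3),[np.degrees(np.arctan2(*(P[i+1]-P[i])[1::-1])).round(1) for i in (0,1)],q.round(0).tolist())
print(proj('top',[.177,.494,.214]))
cv2.imwrite('pics/crop0.png',cv2.resize(im[165:310,255:405],None,fx=4,fy=4,interpolation=cv2.INTER_CUBIC))
E
```

```text
estop 318.0 [327.7 219.8] 11.0 [ 0.5169 -0.0581  0.083 ]
green 67.5 [327.4 186.7] 5.1 [ 0.5833 -0.0629  0.072 ]
blue 86.0 [292.3 261. ] 5.7 [0.4455 0.0115 0.08  ]
lamp 119.5 [292.3 224.1] 6.8 [0.5144 0.0071 0.078 ]
white 75.0 [289.1 188.8] 5.4 [0.5842 0.0089 0.072 ]
black 150.0 [330.3 264.2] 9.5 [ 0.4365 -0.0572  0.07  ]
yt [0.5223 0.2868] 0.157 0.088 [np.float64(-3.5), np.float64(-97.6)] [[122.0, 275.0], [127.0, 195.0], [172.0, 198.0], [167.0, 278.0]]
bt [ 0.5445 -0.2917] 0.088 0.228 [np.float64(-80.1), np.float64(-174.4)] [[411.0, 155.0], [454.0, 145.0], [480.0, 256.0], [438.0, 266.0]]
st [ 0.5159 -0.0271] 0.158 0.223 [np.float64(-91.1), np.float64(177.8)] [[268.0, 175.0], [348.0, 171.0], [354.0, 284.0], [273.0, 288.0]]
[[-25.57422697 446.87359668]]
```

View pics/crop0.png

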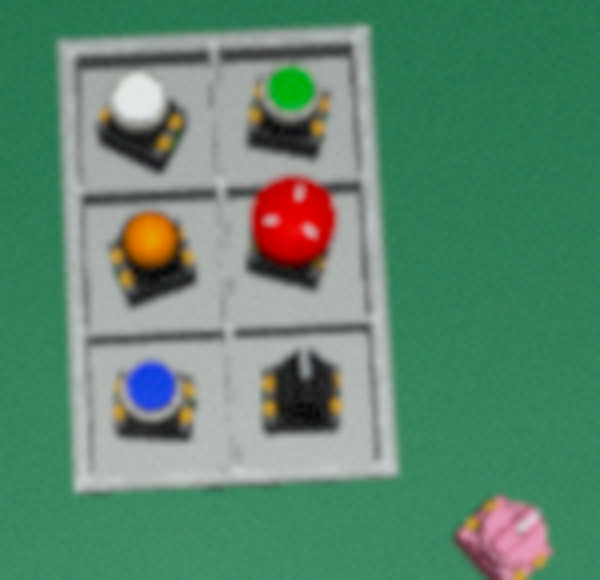

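```bash
python3 -m pendant '[0.65,0,0,0,0.1227, 0.65,0,0,0,0.1227, 0.65,0,0,0,0.1227, 0.65,0,0,0,0.1227, 0.65,0,0,0,0.1227, 0.65,0,0,0,0.1227, 0.65,0,0,0,0.1227, 0.65,0,0,0,0.1227, 0.65,0,0,0,0.1227, 0.65,0,0,0,0.1227, 0.65,0,0,0,0, 0.65,0,0,0,0]' 60
```

```text
clock: 1.1
position: [0.1768, 0.494, 0.2138]
tool_rot: [-3.141, 0.001, 1.574]
ft_force: [0.0, -1.1, -0.1]
grip_width: 0.653
finger_force: 0.0
```

The crop confirms all six devices in the stock tray. Estop is at crop (293,222), green (291,90), selector (302,385), blue (152,385), amber (151,240) and white (138,100). The pink look-alike stands outside at (515,530). I'll cross-check the positions with the second view.

```bash
python3 - <<'E'
from h import *
im=cv2.imread('pics/scene0.png'); S=(255,200,400,310)
for n,lo,hi,b,z in [('estop',(0,150,90),(8,255,255),S,.081),('green',(50,170,120),(70,255,255),(330,252,362,280),.072),
  ('blue',(108,150,90),(130,255,255),(295,200,325,230),.077),('lamp',(9,150,120),(20,255,255),(325,215,352,240),.076)]:
    c=blob(im,lo,hi,b); (u,v),rad=cv2.minEnclosingCircle(c)
    print(n,np.round((u,v,rad),1),ray('scene',[(u,v)],z).round(4)[0])
# selector head from top: bezel centre px, and expected spot projected in scene
print(ray('top',[(330.7,260.5)],.070).round(4), proj('scene',[.443,-.0555,.084]), proj('top',[.443,-.0555,.084]))
K,D,R,t=cam('top'); print((-R.T@t).round(3))
E
```

```text
estop [317.4 243.9  12. ] [ 0.5205 -0.0621  0.081 ]
green [347.  263.    5.1] [ 0.5843 -0.0637  0.072 ]
blue [310.3 212.3   5.8] [0.4458 0.0125 0.077 ]
lamp [339.4 228.8   6.7] [0.5184 0.0042 0.076 ]
[[ 0.4433 -0.0584  0.07  ]] [[285.19184321 224.51066166]] [[329.39113524 259.39877216]]
[ 0.258 -0.007  1.134]
```

```bash
python3 -m pendant '[0.65,-3.08,1.89,0,0, 0.65,-3.08,1.89,0,0, 0.65,-3.08,1.89,0,0, 0.65,-3.08,1.89,0,0, 0.65,-3.08,1.89,0,0, 0.65,-3.08,1.89,0,0, 0.65,-3.08,1.89,0,0, 0.65,-3.08,1.89,0,0, 0.65,-3.08,1.89,0,0, 0.65,-3.08,1.89,0,0, 0.65,-3.08,1.89,0,0, 0.65,-3.08,1.89,0,0, 0.65,-3.08,1.89,0,0, 0.65,-3.08,1.89,0,0, 0.65,-3.08,1.89,0,0, 0.65,-3.08,1.89,0,0, 0.65,-3.08,1.89,0,0, 0.65,-3.08,1.89,0,0, 0.65,0,0,0,0, 0.65,0,0,0,0]' 60
```

```text
clock: 2.77
position: [0.5177, -0.0616, 0.2136]
tool_rot: [-3.141, -0.0, 1.57]
ft_force: [-0.6, 0.6, 0.2]
grip_width: 0.65
finger_force: 0.0
```

```bash
python3 -m pendant '[0.65,0,0,3,0, 0.65,0,0,3,0, 0.65,0,0,3,0, 0.65,0,0,2.5,0, 0.65,0,0,1.5,0, 0.65,0,0,1.3,0, 0.65,0,0,0,0, 0.65,0,0,0,0]' 60 && python3 - <<'E'
from h import *
im=r.snapshot('scene'); cv2.imwrite('pics/s1.png',cv2.resize(im[140:320,230:430],None,fx=3,fy=3))
E
```

```text
clock: 3.43
position: [0.5157, -0.059, 0.0709]
tool_rot: [-3.139, -0.001, 1.573]
ft_force: [-0.0, -0.3, 0.2]
grip_width: 0.654
finger_force: 0.0
```

View pics/s1.png

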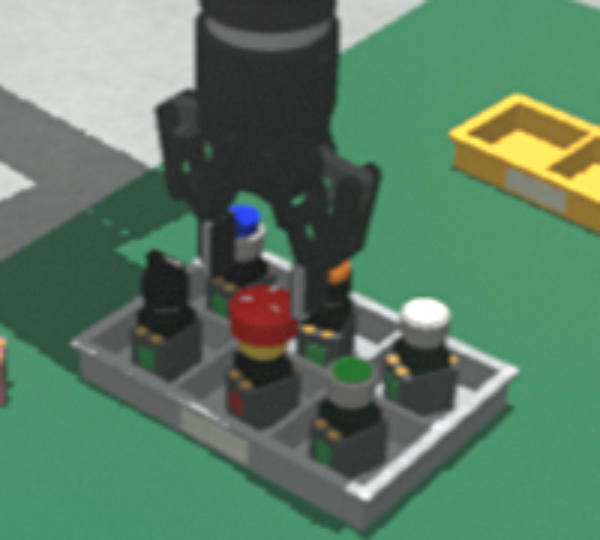

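```bash
python3 - <<'E'
from h import *
s=r.state(); p=s['position'];print(p,s['joint_positions'].round(3))
f=lambda P:((proj('scene',P)-[230,140])*3).round(0).tolist()
print(f([p,p-[0,0,.014],p+[.0275,0,-.014],p-[.0275,0,.014]]), f([[.518,-.06,.088],[.516,.006,.083],[.4457,.012,.08]]))
im=r.snapshot('top'); cv2.imwrite('pics/t1.png',cv2.resize(im[100:320,220:420],None,fx=3,fy=2.7))
E
```

```text
[ 0.51688809 -0.05928088  0.07174367] [-0.114  0.356 -0.398  0.818  0.     1.454]
[[260.0, 320.0], [259.0, 340.0], [297.0, 358.0], [222.0, 322.0]] [[261.0, 298.0], [327.0, 254.0], [240.0, 213.0]]
```

View pics/t1.png

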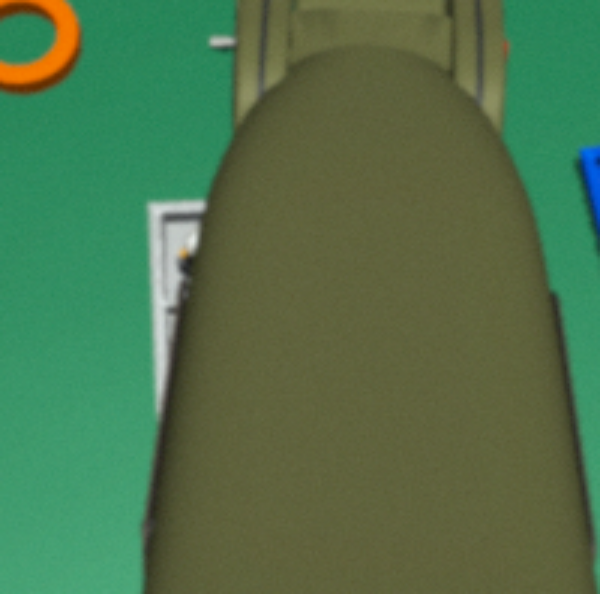

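The top view is fully occluded by the forearm (an expected limit of that camera). In the scene view the visible fingertips end near crop (300,312) and (215,275), higher than predicted, so I'll zoom in there.

```bash
python3 - <<'E'
from h import *
im=r.snapshot('scene'); c=im[195:285,280:370].copy()
c=cv2.resize(c,None,fx=6.6,fy=6.6,interpolation=cv2.INTER_CUBIC); c=np.clip(c.astype(float)**.6*255**.4,0,255).astype('uint8')
cv2.imwrite('pics/s2.png',c)
E
```

```text
(no output)
```

View pics/s2.png

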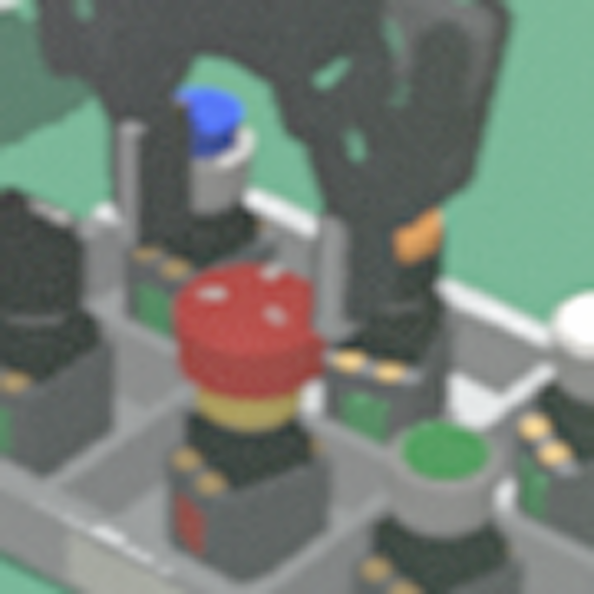

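```bash
python3 - <<'E'
from h import *
K,D,R,t=cam('scene'); o=-R.T@t; print('cam',o.round(3))
for px in [(299.7,230.6),(330,245.8),(299.7,214),(330,228)]:
    p=ray('scene',[px],0)[0]; d=p-o
    for y in (-.070,-.059): print(px,y,(o+d*(y-o[1])/d[1]).round(4))
E
```

```text
cam [ 1.034 -0.735  0.692]
(299.7, 230.6) -0.07 [ 0.4881 -0.07    0.0984]
(299.7, 230.6) -0.059 [ 0.4791 -0.059   0.0886]
(330, 245.8) -0.07 [ 0.5529 -0.07    0.0963]
(330, 245.8) -0.059 [ 0.5449 -0.059   0.0865]
(299.7, 214) -0.07 [ 0.4881 -0.07    0.1321]
(299.7, 214) -0.059 [ 0.4791 -0.059   0.1229]
(330, 228) -0.07 [ 0.5516 -0.07    0.1314]
(330, 228) -0.059 [ 0.5436 -0.059   0.1221]
```

```bash
python3 -m pendant '[0.65,0,0,-3,0, 0.65,0,0,-3,0, 0.65,0,0,-3,0, 0.65,0,0,-3,0, 0.65,0,0,0,0, 0.65,0,0,0,0]' 60 && python3 - <<'E'
from h import *
p=r.state()['position']; print(p)
im=r.snapshot('scene'); 
pts=[p+[s*.0275,-.011,-.014] for s in(-1,1)]+[p]
a=cv2.convertScaleAbs(im,alpha=1.6,beta=20)[90:290,230:410]; a=cv2.resize(a,None,fx=3,fy=3,interpolation=cv2.INTER_CUBIC)
for q in proj('scene',pts): 
    q=((q-[230,90])*3).round().astype(int); cv2.drawMarker(a,tuple(map(int,q)),(255,0,255),0,12); print(q)
cv2.imwrite('pics/s3.png',a)
E
```

```text
clock: 4.08
position: [0.5194, -0.0603, 0.1945]
tool_rot: [3.135, 0.001, 1.571]
ft_force: [-0.2, -0.2, -0.4]
grip_width: 0.652
finger_force: 0.0
[ 0.51938251 -0.060308    0.19446293]
[213 301]
[294 335]
[266 287]
```

View pics/s3.png

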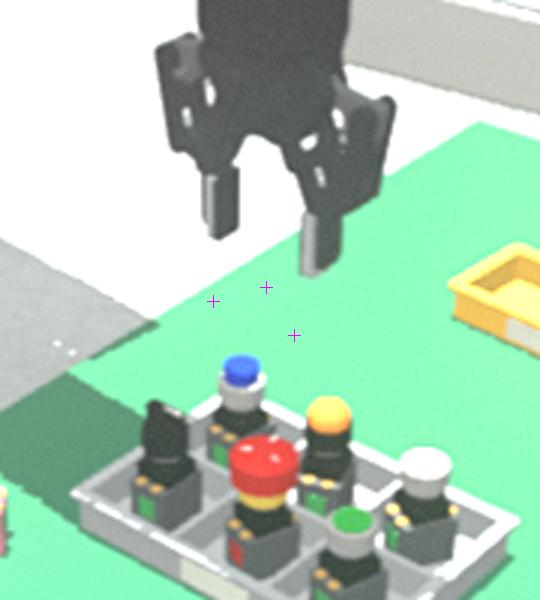

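The whole gripper appears about 35–40 mm above where the state puts it. Magenta crosses mark the predicted tips at (213,301) and (294,335), but they are seen at (215,235) and (310,272). I'll settle this over bare mat with a slow touch test before trusting any height.

```bash
python3 -m pendant '[0.3,3,-1,0,0, 0.3,3,-1,0,0, 0.3,3,-1,0,0, 0.3,3,-1,0,0, 0.3,3,-1,0,0, 0.3,3,-1,0,0, 0.3,3,-1,0,0, 0.3,0,0,3,0, 0.3,0,0,3,0, 0.3,0,0,3,0, 0.3,0,0,3,0, 0.3,0,0,2,0, 0.3,0,0,1,0, 0.3,0,0,0,0, 0.3,0,0,0,0]' 60 && python3 - <<'E'
from h import *
p=r.state()['position']; print(p)
im=r.snapshot('scene'); 
pts=[p+[s*.0125,-.011,-.014] for s in(-1,1)]+[p]
a=cv2.convertScaleAbs(im,alpha=1.6,beta=20)[90:290,270:470]; a=cv2.resize(a,None,fx=2,fy=2,interpolation=cv2.INTER_CUBIC)
for q in proj('scene',pts): 
    q=((q-[270,90])*2).round().astype(int); cv2.drawMarker(a,tuple(map(int,q)),(255,0,255),0,12); print(q)
b=cv2.resize(r.snapshot('top')[120:320,180:380],None,fx=2,fy=2)
print(proj('top',[p])) 
cv2.imwrite('pics/s4.png',np.hstack([a,b]))
E
```

```text
clock: 5.38
position: [0.4456, 0.1493, 0.04]
tool_rot: [-3.138, 0.001, 1.571]
ft_force: [0.4, 0.5, 0.9]
grip_width: 0.3
finger_force: 0.0
[0.44555469 0.14933582 0.04004422]
[147 230]
[168 239]
[164 218]
[[219.31070759 269.76724343]]
```

View pics/s4.png

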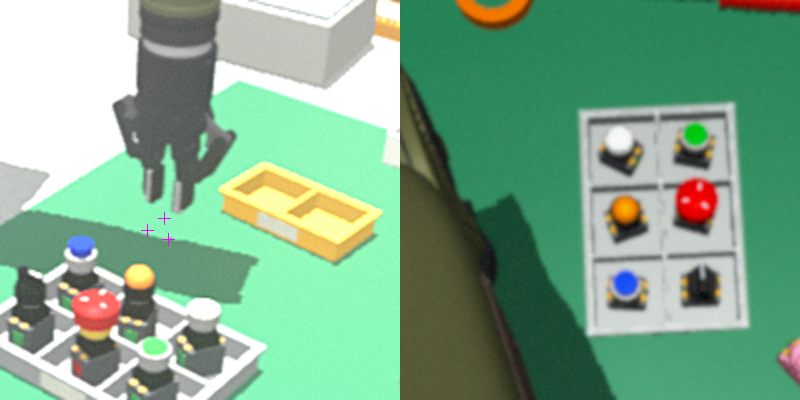

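```bash
python3 -m pendant '[0.3,0,0,0.8,0, 0.3,0,0,0.8,0, 0.3,0,0,0.4,0, 0.3,0,0,0,0, 0.3,0,0,0,0]'; python3 -m pendant '[0.3,0,0,0.4,0, 0.3,0,0,0.3,0, 0.3,0,0,0,0, 0.3,0,0,0,0]';python3 -m pendant '[0.3,0,0,0.3,0, 0.3,0,0,0,0, 0.3,0,0,0,0]'
```

```text
clock: 5.9
position: [0.4467, 0.1497, 0.0209]
tool_rot: [-3.141, 0.0, 1.571]
ft_force: [0.3, 0.1, -0.5]
grip_width: 0.304
finger_force: 0.0
clock: 6.23
position: [0.447, 0.1498, 0.014]
tool_rot: [-3.141, 0.0, 1.571]
ft_force: [0.1, 0.3, 0.7]
grip_width: 0.298
finger_force: 0.0
clock: 6.48
position: [0.447, 0.1498, 0.0111]
tool_rot: [-3.141, 0.0, 1.571]
ft_force: [0.5, -0.1, 0.4]
grip_width: 0.298
finger_force: 0.0
```

```bash
python3 -m pendant '[0.3,0,0,0.3,0, 0.3,0,0,0.2,0, 0.3,0,0,0,0, 0.3,0,0,0,0]';python3 -m pendant '[0.3,0,0,0.3,0, 0.3,0,0,0.2,0, 0.3,0,0,0,0, 0.3,0,0,0,0]'
```

```text
clock: 6.82
position: [0.4469, 0.1498, 0.006]
tool_rot: [-3.141, 0.0, 1.571]
ft_force: [-0.3, -1.0, -0.2]
grip_width: 0.298
finger_force: 0.0
clock: 7.15
position: [0.4469, 0.1498, 0.001]
tool_rot: [-3.141, 0.0, 1.571]
ft_force: [-0.5, -0.0, 0.4]
grip_width: 0.297
finger_force: 0.0
```

```bash
for i in 1 2 3; do python3 -m pendant '[0.3,0,0,0.25,0, 0.3,0,0,0.25,0, 0.3,0,0,0,0, 0.3,0,0,0,0]' | grep -E 'position|ft_f'; done
```

```text
position: [0.4469, 0.1498, -0.004]
ft_force: [-0.2, 0.3, -0.7]
position: [0.4469, 0.1498, -0.009]
ft_force: [-0.2, 0.4, -1.1]
position: [0.4469, 0.1498, -0.014]
ft_force: [-0.3, 0.7, -0.3]
```

```bash
for i in 1 2; do python3 -m pendant '[0.3,0,0,0.15,0, 0.3,0,0,0.1,0, 0.3,0,0,0,0]' | grep -E 'position|ft_f'; done; python3 - <<'E'
from h import *
p=r.state()['position']; print(p)
im=r.snapshot('scene'); 
a=cv2.convertScaleAbs(im,alpha=1.4,beta=10)[140:240,310:410]; a=cv2.resize(a,None,fx=5,fy=5,interpolation=cv2.INTER_CUBIC)
for z in (0,.02): 
  for s in(-1,1):
    q=((proj('scene',[p[0]+s*.0125,p[1]-.011,z])[0]-[310,140])*5).round().astype(int); cv2.drawMarker(a,tuple(map(int,q)),(255,0,255),0,12); print(q)
cv2.imwrite('pics/s5.png',a)
E
```

```text
position: [0.447, 0.1498, -0.0165]
ft_force: [-0.2, -0.4, -0.7]
position: [0.4473, 0.1499, -0.0173]
ft_force: [-4.0, -0.7, 16.6]
[ 0.44731874  0.149934   -0.01728658]
[170 381]
[220 402]
[172 340]
[223 361]
```

View pics/s5.png

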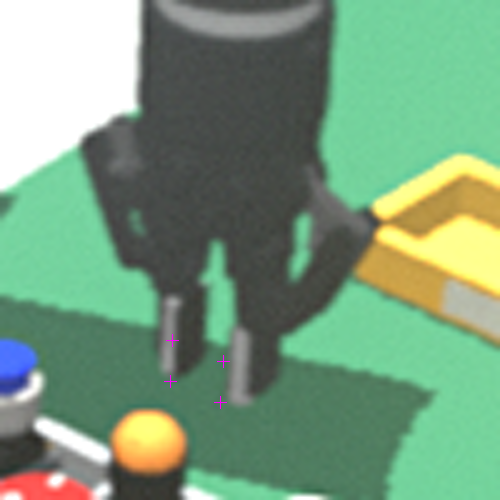

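Contact came at state z = −0.017 with the fingers 0.3 open, so the fingertips sit about 31 mm farther back than stated, while x and y agree. From here grasp height ≈ state z + 36 mm. That gives state z ≈ 0.038 for the estop and ≈ 0.027 for the bezels.

```bash
python3 -m pendant '[0.65,0,0,-2,0, 0.65,0,0,-4,0, 0.65,0,0,-4,0, 0.65,0,0,-4,0, 0.65,-3,1.02,0,0, 0.65,-3,1.02,0,0, 0.65,-3,1.02,0,0, 0.65,-3,1.02,0,0, 0.65,-3,1.02,0,0, 0.65,-3,1.02,0,0, 0.65,-3,1.02,0,0, 0.65,0,0,0,0, 0.65,0,0,3,0, 0.65,0,0,3,0, 0.65,0,0,1.5,0, 0.65,0,0,1,0, 0.65,0,0,0,0, 0.65,0,0,0,0]' 60; python3 - <<'E'
from h import *
im=r.snapshot('scene'); c=im[195:285,280:370].copy()
cv2.imwrite('pics/s6.png',cv2.resize(cv2.convertScaleAbs(c,alpha=1.5,beta=10),None,fx=5,fy=5,interpolation=cv2.INTER_CUBIC))
E
```

```text
clock: 10.2
position: [0.5184, -0.0598, 0.0362]
tool_rot: [-3.141, -0.0, 1.571]
ft_force: [-0.2, -0.3, -0.4]
grip_width: 0.653
finger_force: 0.0
```

View pics/s6.png

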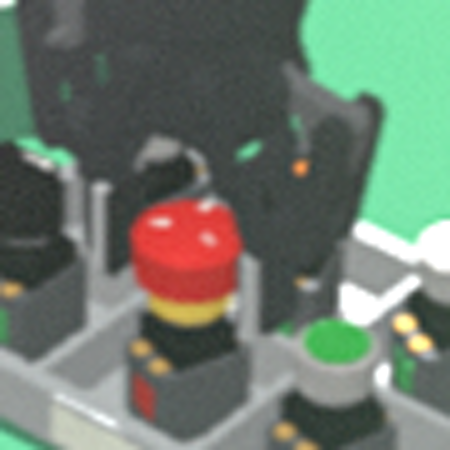

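The fingers straddle the head: strips end at (98,270) and (250,325), with the red rim between at (185,260). Closing now, then a short lift.

```bash
python3 -m pendant '[0.3,0,0,0,0, 0.3,0,0,0,0, 0.2,0,0,0,0, 0.2,0,0,0,0, 0.2,0,0,0,0, 0.2,0,0,0,0]' 60; python3 -m pendant '[0.2,0,0,-0.7,0, 0.2,0,0,-2,0, 0.2,0,0,-3,0, 0.2,0,0,-3,0, 0.2,0,0,-2.5,0, 0.2,0,0,-0.8,0, 0.2,0,0,0,0, 0.2,0,0,0,0]' 60
```

```text
clock: 10.75
position: [0.5198, -0.0602, 0.0379]
tool_rot: [3.139, 0.0, 1.571]
ft_force: [-0.8, -0.0, 5.8]
grip_width: 0.45
finger_force: 59.8
clock: 11.42
position: [0.5186, -0.0601, 0.1562]
tool_rot: [3.141, 0.0, 1.571]
ft_force: [0.5, 0.4, -0.7]
grip_width: 0.448
finger_force: 60.3
```

```bash
python3 -m pendant '[0.2,-1.8,0.8,0,0, 0.2,-2.8,1.2,0,0, 0.2,-2.8,1.2,0,0, 0.2,-2.8,1.2,0,0, 0.2,-2.8,1.2,0,0, 0.2,-2.8,1.2,0,0, 0.2,-2.8,1.2,0,0, 0.2,-2.6,1,0,0, 0.2,-1,0.3,0,0, 0.2,0,0,0,0, 0.2,0,0,0,0]' ; python3 - <<'E'
from h import *
im=r.snapshot('scene'); c=im[200:420,140:340].copy()
p=r.state()['position']; q=proj('scene',[[p[0],p[1],.004],[.614,-.282,.004],[.5445,-.292,.004],[.475,-.301,.004]])
c=cv2.resize(cv2.convertScaleAbs(c,alpha=1.3),None,fx=2.5,fy=2.5,interpolation=cv2.INTER_CUBIC)
for u in q: cv2.drawMarker(c,tuple(map(int,(u-[140,200])*2.5)),(255,0,255),0,10)
print(p,(q-[140,200])*2.5); cv2.imwrite('pics/s7.png',c)
E
```

```text
clock: 12.33
position: [0.6102, -0.2814, 0.154]
tool_rot: [-3.138, -0.002, 1.57]
ft_force: [0.6, 0.7, -0.5]
grip_width: 0.446
finger_force: 60.3
[ 0.61021307 -0.28067976  0.15467305] [[332.46443605 439.9496291 ]
 [335.81965051 444.35702562]
 [238.63162955 399.0073751 ]
 [148.46592526 355.35508845]]
```

View pics/s7.png

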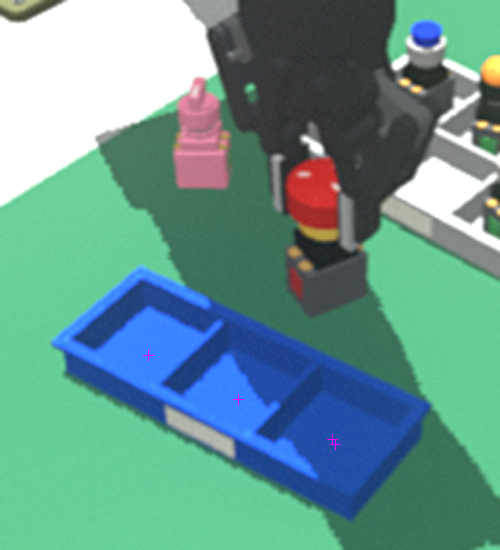

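The estop is held upright. The computed cell centres (334,443), (239,399) and (148,355) fall in the middle of the three blue cells.

```bash
python3 -m pendant '[0.2,0,0.2,2,0, 0.2,0,0,3,0, 0.2,0,0,3,0, 0.2,0,0,2,0, 0.2,0,0,0.8,0, 0.2,0,0,0.3,0, 0.2,0,0,0,0, 0.2,0,0,0,0]'; for i in 1 2; do python3 -m pendant '[0.2,0,0,0.1,0, 0.2,0,0,0.1,0, 0.2,0,0,0,0]' | grep -E 'posi|ft'; done
```

```text
clock: 13.05
position: [0.6145, -0.282, 0.0468]
tool_rot: [3.139, 0.001, 1.571]
ft_force: [0.3, -0.1, 0.1]
grip_width: 0.448
finger_force: 60.3
position: [0.6142, -0.2825, 0.0442]
ft_force: [-1.0, -0.2, 0.0]
position: [0.6134, -0.2822, 0.0411]
ft_force: [-0.2, -0.0, -0.1]
```

```bash
for i in 1 2 3; do python3 -m pendant '[0.2,0,0,0.1,0, 0.2,0,0,0.05,0, 0.2,0,0,0,0]' | grep -E 'posi|ft'; done
```

```text
position: [0.6134, -0.2821, 0.0395]
ft_force: [-0.0, -1.4, -0.5]
position: [0.6135, -0.2821, 0.0381]
ft_force: [-0.3, -0.1, -0.7]
position: [0.6137, -0.2823, 0.0379]
ft_force: [-1.7, 1.3, 5.7]
```

```bash
python3 -m pendant '[0.7,0,0,0,0, 0.7,0,0,0,0, 0.7,0,0,0,0, 0.7,0,0,-1,0, 0.6,0,0,-3,0, 0.6,0,0,-4,0, 0.6,0,0,-3.5,0, 0.55,1.8,-0.3,0,0, 0.55,3,-0.4,0,0, 0.55,3,-0.4,0,0, 0.55,3,-0.4,0,0, 0.55,3,-0.4,0,0, 0.55,3,-0.4,0,0, 0.55,3,-0.4,0,0, 0.55,2.1,-0.3,0,0, 0.55,0,0,0,0, 0.55,0,0,0,0]'; python3 - <<'E'
from h import *
cv2.imwrite('pics/s8.png',r.snapshot('scene')[180:400,140:440])
E
```

```text
clock: 15.72
position: [0.5836, -0.0621, 0.1525]
tool_rot: [3.141, 0.0, 1.573]
ft_force: [-0.3, -1.0, 0.4]
grip_width: 0.558
finger_force: 0.0
```

View pics/s8.png

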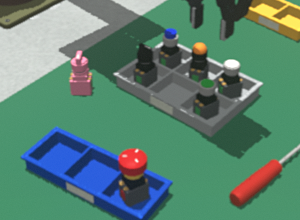

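The estop stands upright in the right blue cell at (133,180) and the fingers are clear. Two pictures are left, so I'll rely on numbers from here. Next is green.

```bash
python3 -m pendant '[0.55,0,0,3,0, 0.55,0,0,3,0, 0.55,0,0,3,0, 0.55,0,0,2,0, 0.55,0,0,1,0, 0.55,0,0,0.5,0, 0.55,0,0,0,0, 0.2,0,0,0,0, 0.1,0,0,0,0, 0.1,0,0,0,0, 0.1,0,0,0,0, 0.1,0,0,0,0, 0.1,0,0,0,0]' 60; python3 -m pendant '[0.1,0,0,-0.7,0, 0.1,0,0,-2,0, 0.1,0,0,-3,0, 0.1,0,0,-3,0, 0.1,0,0,-2.5,0, 0.1,0,0,-0.8,0, 0.1,0,0,0,0, 0.1,0,0,0,0]' 60
```

```text
clock: 16.85
position: [0.5845, -0.0635, 0.0287]
tool_rot: [3.139, 0.001, 1.571]
ft_force: [-2.3, -0.7, 6.8]
grip_width: 0.314
finger_force: 67.6
clock: 17.52
position: [0.5838, -0.063, 0.1468]
tool_rot: [3.141, -0.0, 1.571]
ft_force: [0.2, -0.3, -2.2]
grip_width: 0.317
finger_force: 66.8
```

```bash
python3 -m pendant '[0.1,-1.8,-0.3,0,0, 0.1,-2.9,-0.5,0,0, 0.1,-2.9,-0.5,0,0, 0.1,-2.9,-0.5,0,0, 0.1,-2.9,-0.5,0,0, 0.1,-2.9,-0.5,0,0, 0.1,-2.9,-0.5,0,0, 0.1,-2.6,-0.4,0,0, 0.1,-1.1,-0.2,0,0, 0.1,0,0,0,0, 0.1,0,0,2.5,0, 0.1,0,0,3,0, 0.1,0,0,3,0, 0.1,0,0,2,0, 0.1,0,0,0.8,0, 0.1,0,0,0.2,0, 0.1,0,0,0,0, 0.1,0,0,0,0]'; for i in 1 2; do python3 -m pendant '[0.1,0,0,0.1,0, 0.1,0,0,0,0, 0.1,0,0,0,0]' | grep -E 'posi|ft'; done
```

```text
clock: 19.02
position: [0.5453, -0.2918, 0.0323]
tool_rot: [3.141, 0.0, 1.572]
ft_force: [0.3, -0.9, -0.0]
grip_width: 0.315
finger_force: 67.0
position: [0.5451, -0.2924, 0.0315]
ft_force: [-0.3, -0.1, -1.1]
position: [0.5446, -0.2922, 0.0298]
ft_force: [0.2, -0.4, 0.1]
```

```bash
for i in 1 2 3; do python3 -m pendant '[0.1,0,0,0.1,0, 0.1,0,0,0,0, 0.1,0,0,0,0]' | grep -E 'posi|ft'; done
```

```text
position: [0.5446, -0.2922, 0.0289]
ft_force: [0.1, 0.4, 0.7]
position: [0.5447, -0.2921, 0.0287]
ft_force: [-1.5, -0.0, 6.4]
position: [0.5447, -0.2922, 0.0287]
ft_force: [-3.1, 2.3, 11.1]
```

```bash
python3 -m pendant '[0.55,0,0,-0.15,0, 0.55,0,0,0,0, 0.55,0,0,0,0, 0.55,0,0,-1,0, 0.55,0,0,-3,0, 0.55,0,0,-4,0, 0.55,0,0,-4,0, 0.55,1.8,-0.8,0,0, 0.55,3,-1.3,0,0, 0.55,3,-1.3,0,0, 0.55,3,-1.3,0,0, 0.55,3,-1.3,0,0, 0.55,3,-1.3,0,0, 0.55,3,-1.3,0,0, 0.55,2.6,-1.1,0,0, 0.55,1,-0.5,0,0, 0.55,0,0,0,0, 0.55,0,0,0,0]'
```

```text
clock: 21.77
position: [0.4432, -0.0583, 0.1487]
tool_rot: [3.14, 0.001, 1.572]
ft_force: [-0.1, -0.6, 0.3]
grip_width: 0.551
finger_force: 0.0
```

```bash
python3 -m pendant '[0.55,0,0,2.9,0, 0.55,0,0,3,0, 0.55,0,0,3,0, 0.55,0,0,2,0, 0.55,0,0,0.8,0, 0.55,0,0,0.4,0, 0.55,0,0,0,0, 0.2,0,0,0,0, 0.1,0,0,0,0, 0.1,0,0,0,0, 0.1,0,0,0,0, 0.1,0,0,0,0, 0.1,0,0,0,0]' 60; python3 -m pendant '[0.1,0,0,-0.7,0, 0.1,0,0,-2,0, 0.1,0,0,-3,0, 0.1,0,0,-3,0, 0.1,0,0,-2.5,0, 0.1,0,0,-0.8,0, 0.1,0,0,0,0, 0.1,0,0,0,0]' 60
```

```text
clock: 22.85
position: [0.444, -0.0585, 0.0285]
tool_rot: [3.138, 0.001, 1.571]
ft_force: [-0.2, -0.3, 6.4]
grip_width: 0.316
finger_force: 58.9
clock: 23.52
position: [0.4424, -0.058, 0.147]
tool_rot: [3.141, -0.0, 1.571]
ft_force: [0.0, -0.4, -0.6]
grip_width: 0.318
finger_force: 59.1
```

```bash
python3 -m pendant '[0.1,-1.8,0.2,0,0, 0.1,-3.1,0.4,0,0, 0.1,-3.1,0.4,0,0, 0.1,-3.1,0.5,0,0, 0.1,-3.1,0.5,0,0, 0.1,-3.1,0.4,0,0, 0.1,-3.1,0.4,0,0, 0.1,-2.8,0.3,0,0, 0.1,-1.1,0.2,0,0, 0.1,0,0,0,0, 0.1,0,0,2.5,0, 0.1,0,0,3,0, 0.1,0,0,3,0, 0.1,0,0,2,0, 0.1,0,0,0.8,0, 0.1,0,0,0.3,0, 0.1,0,0,0,0, 0.1,0,0,0,0]'; for i in 1 2 3; do python3 -m pendant '[0.1,0,0,0.1,0, 0.1,0,0,0,0, 0.1,0,0,0,0]' | grep -E 'posi|ft'; done
```

```text
clock: 25.02
position: [0.4765, -0.3012, 0.0322]
tool_rot: [3.14, 0.001, 1.571]
ft_force: [0.9, -0.0, -1.8]
grip_width: 0.314
finger_force: 59.2
position: [0.4764, -0.3016, 0.0312]
ft_force: [-0.1, 0.2, -1.3]
position: [0.4756, -0.3012, 0.0293]
ft_force: [-0.1, -0.2, -1.2]
position: [0.4757, -0.3013, 0.0286]
ft_force: [-1.2, 0.4, 5.3]
```

```bash
python3 -m pendant '[0.55,0,0,0,0, 0.55,0,0,0,0, 0.55,0,0,0,0, 0.55,0,0,-1,0, 0.55,0,0,-3,0, 0.55,0,0,-4,0, 0.55,0,0,-4,0, 0.55,1.8,-0.2,0,0, 0.55,3.2,-0.3,0,0, 0.55,3.2,-0.3,0,0, 0.55,3.2,-0.3,0,0, 0.55,3.2,-0.3,0,0, 0.55,3.2,-0.3,0,0, 0.55,3.2,-0.3,0,0, 0.55,3.2,-0.3,0,0, 0.55,3.2,-0.3,0,0, 0.55,2.9,-0.3,0,0, 0.55,1,-0.1,0,0, 0.55,0,0,0,0, 0.55,0,0,0,0]'
```

```text
clock: 27.43
position: [0.4458, 0.0118, 0.1487]
tool_rot: [3.141, 0.001, 1.572]
ft_force: [-0.3, 0.3, 0.4]
grip_width: 0.548
finger_force: 0.0
```

```bash
python3 -m pendant '[0.55,0,0,2.9,0, 0.55,0,0,3,0, 0.55,0,0,3,0, 0.55,0,0,2,0, 0.55,0,0,0.8,0, 0.55,0,0,0.4,0, 0.55,0,0,0,0, 0.2,0,0,0,0, 0.1,0,0,0,0, 0.1,0,0,0,0, 0.1,0,0,0,0, 0.1,0,0,0,0, 0.1,0,0,0,0]' 60; python3 -m pendant '[0.1,0,0,-0.7,0, 0.1,0,0,-2,0, 0.1,0,0,-3,0, 0.1,0,0,-3,0, 0.1,0,0,-2.5,0, 0.1,0,0,-0.8,0, 0.1,0,0,0,0, 0.1,0,0,0,0]' 60
```

```text
clock: 28.52
position: [0.4469, 0.0117, 0.0285]
tool_rot: [3.139, 0.001, 1.571]
ft_force: [-0.7, -0.8, 7.1]
grip_width: 0.318
finger_force: 58.8
clock: 29.18
position: [0.4454, 0.012, 0.1469]
tool_rot: [3.141, -0.0, 1.571]
ft_force: [0.0, -0.3, -1.8]
grip_width: 0.314
finger_force: 59.1
```

```bash
python3 -m pendant '[0.1,1.8,0.2,0,0, 0.1,3.2,0.5,0,0, 0.1,3.2,0.5,0,0, 0.1,3.2,0.5,0,0, 0.1,3.2,0.5,0,0, 0.1,3.2,0.5,0,0, 0.1,3.2,0.5,0,0, 0.1,3.2,0.5,0,0, 0.1,2.6,0.4,0,0, 0.1,1,0.1,0,0, 0.1,0,0,0,0, 0.1,0,0,2.5,0, 0.1,0,0,3,0, 0.1,0,0,3,0, 0.1,0,0,2,0, 0.1,0,0,0.8,0, 0.1,0,0,0.3,0, 0.1,0,0,0,0, 0.1,0,0,0,0]'; for i in 1 2 3; do python3 -m pendant '[0.1,0,0,0.1,0, 0.1,0,0,0,0, 0.1,0,0,0,0]' | grep -E 'posi|ft'; done
```

```text
clock: 30.77
position: [0.4884, 0.2898, 0.0322]
tool_rot: [3.14, -0.001, 1.57]
ft_force: [0.6, -0.6, -0.9]
grip_width: 0.315
finger_force: 59.2
position: [0.4883, 0.2903, 0.0312]
ft_force: [-0.3, -0.5, 0.1]
position: [0.4876, 0.2899, 0.0293]
ft_force: [-0.4, -0.6, -0.4]
position: [0.4877, 0.2901, 0.0287]
ft_force: [-1.4, -1.1, 3.5]
```

```bash
python3 -m pendant '[0.55,0,0,0,0, 0.55,0,0,0,0, 0.55,0,0,0,0, 0.55,0,0,-1,0, 0.55,0,0,-3,0, 0.55,0,0,-4,0, 0.55,0,0,-4,0, 0.55,-1.8,0.2,0,0, 0.55,-3.2,0.3,0,0, 0.55,-3.2,0.3,0,0, 0.55,-3.2,0.3,0,0, 0.55,-3.2,0.3,0,0, 0.55,-3.2,0.4,0,0, 0.55,-3.2,0.4,0,0, 0.55,-3.2,0.3,0,0, 0.55,-2.8,0.3,0,0, 0.55,-1.4,0.1,0,0, 0.55,0,0,0,0, 0.55,0,0,0,0]'
```

```text
clock: 33.1
position: [0.5166, 0.0053, 0.1488]
tool_rot: [3.141, -0.0, 1.569]
ft_force: [-0.1, 0.1, -0.8]
grip_width: 0.55
finger_force: 0.0
```

```bash
python3 -m pendant '[0.55,0,0,2.9,0, 0.55,0,0,3,0, 0.55,0,0,3,0, 0.55,0,0,2,0, 0.55,0,0,0.8,0, 0.55,0,0,0.4,0, 0.55,0,0,0,0, 0.2,0,0,0,0, 0.1,0,0,0,0, 0.1,0,0,0,0, 0.1,0,0,0,0, 0.1,0,0,0,0, 0.1,0,0,0,0]' 60; python3 -m pendant '[0.1,0,0,-0.7,0, 0.1,0,0,-2,0, 0.1,0,0,-3,0, 0.1,0,0,-3,0, 0.1,0,0,-2.5,0, 0.1,0,0,-0.8,0, 0.1,0,0,0,0, 0.1,0,0,0,0]' 60
```

```text
clock: 34.18
position: [0.5169, 0.0064, 0.029]
tool_rot: [3.14, -0.001, 1.571]
ft_force: [-2.9, 0.9, 4.7]
grip_width: 0.313
finger_force: 63.9
clock: 34.85
position: [0.517, 0.0058, 0.1475]
tool_rot: [3.14, 0.0, 1.571]
ft_force: [0.6, -0.1, -0.6]
grip_width: 0.32
finger_force: 64.0
```

To yellow cell 2 at (.557, .283): dX +4.0 cm, dY +27.7 cm.

```bash
python3 -m pendant '[0.1,1.8,0.2,0,0, 0.1,3.2,0.5,0,0, 0.1,3.2,0.5,0,0, 0.1,3.2,0.5,0,0, 0.1,3.2,0.5,0,0, 0.1,3.2,0.5,0,0, 0.1,3.2,0.5,0,0, 0.1,3.2,0.4,0,0, 0.1,2.5,0.4,0,0, 0.1,1,0.1,0,0, 0.1,0,0,0,0, 0.1,0,0,2.5,0, 0.1,0,0,3,0, 0.1,0,0,3,0, 0.1,0,0,2,0, 0.1,0,0,0.8,0, 0.1,0,0,0.3,0, 0.1,0,0,0,0, 0.1,0,0,0,0]'; for i in 1 2 3; do python3 -m pendant '[0.1,0,0,0.1,0, 0.1,0,0,0,0, 0.1,0,0,0,0]' | grep -E 'posi|ft'; done
```

```text
clock: 36.43
position: [0.5583, 0.2825, 0.032]
tool_rot: [3.14, -0.0, 1.57]
ft_force: [0.2, -0.4, -0.6]
grip_width: 0.316
finger_force: 64.0
position: [0.5582, 0.2832, 0.031]
ft_force: [0.1, 0.1, -0.3]
position: [0.5575, 0.2829, 0.0293]
ft_force: [0.6, -0.7, -0.2]
position: [0.5576, 0.2829, 0.0291]
ft_force: [-2.5, -0.4, 5.4]
```

Release, rise, and move clear towards the start side, then look.

```bash
python3 -m pendant '[0.55,0,0,0,0, 0.55,0,0,0,0, 0.55,0,0,0,0, 0.55,0,0,-1,0, 0.55,0,0,-3,0, 0.55,0,0,-4,0, 0.55,0,0,-4,0, 0.55,0,0,-4,0, 0.55,0,-3,0,0, 0.55,0,-3,0,0, 0.55,2,-3,0,0, 0.55,2,-3,0,0, 0.55,2,-3,0,0, 0.55,2,-3,0,0, 0.55,2,-3,0,0, 0.55,2,-3,0,0, 0.55,2,-3,0,0, 0.55,2,-3,0,0, 0.55,0,0,0,0, 0.55,0,0,0,0]'; python3 - <<'E'
from h import *
a=cv2.resize(r.snapshot('top')[150:300,100:500],(800,300),interpolation=cv2.INTER_CUBIC)
s=r.snapshot('scene'); b=cv2.resize(s[150:420,140:500],(400,300),interpolation=cv2.INTER_CUBIC); c=cv2.resize(s[160:310,260:460],(400,300),interpolation=cv2.INTER_CUBIC)
cv2.imwrite('pics/end.png',np.vstack([a,np.hstack([b,c])]))
E
```

```text
clock: 38.85
position: [0.2561, 0.4438, 0.1888]
tool_rot: [3.141, -0.0, 1.575]
ft_force: [0.2, -0.5, -0.9]
grip_width: 0.552
finger_force: 0.0
```

View pics/end.png

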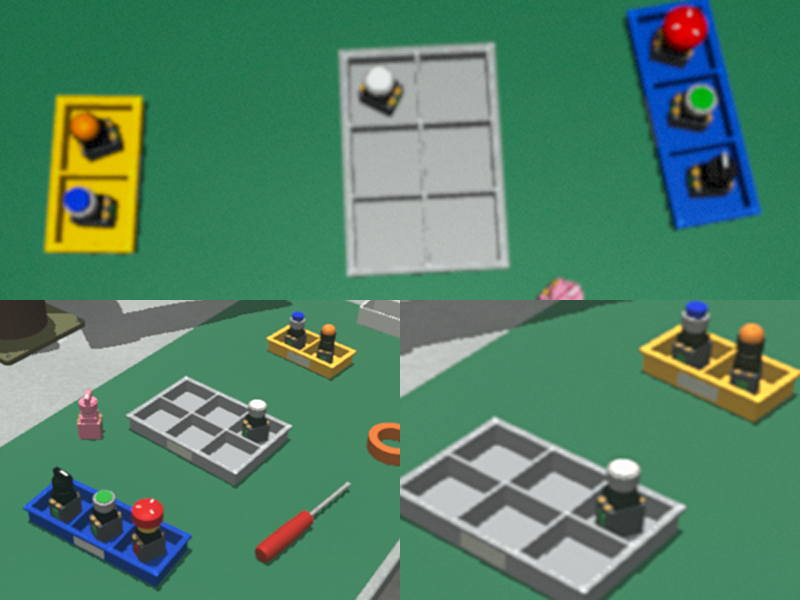

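All five stand upright, one to a cell. Red (685,28), green (700,98) and black (712,172) are in the blue tray; amber (85,127) and blue (78,202) are in the yellow tray. White is still in the stock tray at (380,82).

```bash
python3 -c "
from rig import r
print(r.close_job())"
```

```text
the job is handed in; nothing more can be done
None
```

The job is handed in at about 39 s of the 128 s: all five devices were set down upright, one to a cell, in the trays asked for, with the white button left in stock and the pink look-alike untouched (the fingertips proved to sit about 31 mm higher than specified, found by a light touch on the mat and corrected for).

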